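Close the press lid of a board test jig, switch it on and start the test

TASK

Start the test on the circuit board that already lies in the grey test jig; it is all done by pressing with closed fingers, and nothing needs to be gripped or lifted. First push the jig's raised press lid down by its black pad until the spring latch snaps over its tongue and the lid stays down by itself (the board must sit on its contact pins before it gets power), then switch the jig on by pressing the white-striped end of the black rocker fully down, and last press the green start key all the way down, let it come up again and move clear. Do not press the red stop key, do not pull the lid further open, and leave the pen, the screwdriver, the screw dish and the second board beside the jig where they lie.

Things in the scene. Friction and masses are not known exactly. Their poses are not given: they have to be found in the camera images.
- jig: Grey test jig fixed to the bench, case 220 (x) x 260 (y) x 62 mm high; origin at the centre of its underside, x to its back, y to its left, z up. Left half: a green board in a nest under the press lid (middle line y = +45 mm). Right half: aluminium panel, top at z = 65 mm, with two round keys (green, red; either may be in front) and behind them the black rocker, all on the line y = -80 mm.
- lid_hinge (a point): Point on the lid's hinge line, fixed to the jig at (85, 45, 110) mm in the jig's frame; the hinge line runs along the jig's y. The hinge brackets, at y = -21 and +111 mm, rise to z = 120 mm; the latch and its guide, at x = -62 to -112, y = +22 to +68 mm, to z = 127 mm.
- lid_pad (a point): Centre of the top face of the lid's press pad, a ribbed black block 26 (along the lid) x 60 (across) x 12 mm; moves with the lid. At lid angle A it lies 108 cos A - 12 sin A mm in front of the hinge line (jig's -x) and 108 sin A + 12 cos A mm above it. Its x axis runs along the lid towards the hinge, z is square to the pad's face. The lid's front bar ends 138 mm from the hinge.
- lid (a joint): Angle of the lid, rad: 0 = right down on its stop, about 0.016 = held by the latch, more = front edge up. Starts at 0.66 to 0.86, held by a lifting spring and friction; springs up again if let go before it latches. The pad takes 2 to 4 N at first and about 8 N at the latch, over the last 12 mm. It latches below about 0.01: push right to the stop.
- latch (a joint): Spring latch in front of the lid, a black slide with a bevelled steel nose: 0 = at rest, or snapped in over the lid's tongue; grows to about 0.006 m as the tongue, a steel plate 24 mm wide reaching 152 mm from the hinge, pushes it back towards the jig's -x. Latched: lid near 0 and latch back at 0. It need not be touched.
- power (a joint): Power rocker, a black paddle 44 (along the jig's x) x 24 mm, pivot 64 mm behind the jig's origin; angle in rad: 0 = off (its far end, with a white stripe across it, stands up), 0.4 = on (that end down). It snaps over at 0.2 and stays. Takes about 3 N at that end.
- power_on_end (a point): Point on the top of the rocker's white-striped far (+x) half, 13 mm from its pivot, where to press; moves with the rocker. About 86 mm above the bench at off, about 79 mm when pressed on. The bezel round it is at 68 mm.
- start_top (a point): Centre of the top of the green start key, 28 mm across, 87 mm above the bench when up, in a round dark housing 44 mm across whose rim is at 77 mm. Moves with the key.
- start (a joint): Travel of the green start key, m: 0 = up, 0.006 = fully down; a spring (1.5 N at first, 5 N at the bottom) lifts it again.
- stop_top (a point): Centre of the top of the red stop key, same size and height as the green one and 56 mm from it along the jig's x. Not to be pressed.
- stop (a joint): Travel of the red stop key, m: 0 = up, 0.006 = fully down.
- next_board: Loose second circuit board, 100 x 96 mm, up to 28 mm high with its parts, lying at the jig's left side; origin at the centre of its underside. Leave it.
- marker: Loose marker pen, 132 mm long, 18 mm thick, lying at the jig's right side; origin under its middle. Leave it.
- screw_dish: Loose small metal dish, 44 mm across, 16 mm high, at the jig's right side; origin at the centre of its underside. Leave it.
- driver: Loose small yellow screwdriver, 120 mm long, 19 mm thick, lying at the far left of the jig beyond the second board; origin under its middle. Leave it.
There are look-alikes about, which are no part of the job. Several things look just like the driver: the one meant starts nearest to the robot's base.

How it is judged:
By the outcome, as a careful person would: the job done as asked, in the order asked, and still so for the second after the job is handed in, with the robot touching nothing.
It also fails if it takes over 48 s, if anything falls off the work surface, if the arm or the gripper's body presses on something with over 40 N, if the wrist force passes 120 N, or if a joint passes its speed limit or range.

ROBOT

A 6-joint arm with a two-finger parallel gripper is mounted at the origin on a cart in front of the work surface, level with it; the furniture and walls round the work are solid. World frame = base frame: x ahead of the robot, y to its left, z up, the work surface at z = 0. Lengths are in mm, angles in rad, forces in N, time in s.
With the tool pointing down it reaches from about 350 to 875 mm from the base axis. Payload 4.2 kg.
Tool frame: the origin (TCP) lies midway between the tips of the shut fingers; the grasp point (between the pads) lies 19 mm behind it; z points along the fingers, y is the line along which they close (so a half turn about z gives the same grasp; the last joint's range is limited). The gripper opens to 85 mm and grips with 20 to 120 N. Pads are 22 mm wide; open, the fingers measure 114 mm over their backs; the gripper's body (76 mm by 85 mm) begins 54 mm behind the grasp point. The pads swing forward as they close: fully open they stand 13 mm farther back than shut.
Start: joints at [1.609, 0.385, 0.008, 0, -1.194, -0.259], TCP at [136.85, 609.812, 231.312] pointing down, gripper open.
Joint ranges: [-3.14, 3.14], [-1.21, 2.06], [-1.07, 1.41], [-3.16, 2.05], [-2.99, -0.16], [-3.1, 3.1]. Speed limits (rad/s): [2.79, 2.79, 3.14, 3.14, 3.14, 3.14].

INTERFACE

Orientations are given as a unit quaternion [x, y, z, w].
In Python, from bench import arm gives the robot as it stands.
- The arm moves only by the tool send_rows, never from a script. Its argument "targets" is a list of rows, each an object of numbers: "gripper": the gripper command: -1 is fully open, 1 is shut, values between are in proportion; "x", "y", "z": the shift along the tool's x, y, z in cm; "ax", "ay", "az": the turn, a rotation vector about the tool's x, y, z in degrees. A call has 1 to 5 rows; each row shifts and turns the commanded pose from where the row before left it, along the tool's axes as they then stand; what a row does not reach is not made up. A row lasts 1/12 s, in which the tool goes at most 41.7 mm and 7.16 degrees, less where a joint would pass 70% of its speed; a pose out of reach is approached as far as the arm can. A call is refused whole if a number of a shift passes 4.17 or a number of a turn 7.16, either way. A call with a gripper value outside its range is refused whole. The fingers move at their own pace and stop on an object; the grip force is fixed at half the most. Time passes only in rows, so rows that do not move let the fingers close. It gives the time, the measured TCP pose, the force, the opening and the grip force at its end, in the units of the state.
- arm.read_state(): the state, without advancing time (a new reading comes with each control period).
- arm.get_image(name): name is "scene" or "top" or "wrist"; returns (picture, depth): 400x640x3 uint8, red, green, blue; 400x640 float32, mm along the optical axis (not along the pixel's ray), 0 where there is no reading.
- arm.camera_model(name): a dict with "fx", "fy", "cx", "cy" (pixels), "cam_to_world" (4x4, takes a point from camera to world coordinates). Camera axes: x right, y down, z forward; pixel columns grow to the right and rows downward; lengths in mm; the calibration is good to about 2 mm. A picture is of the moment at which its call begins: read the wrist's pose just before it. camera_model takes no time and is no camera call; for the wrist camera it gives the pose at the moment of the call.
- arm.job_done(): hands the job in; it is judged then, once.
Trained networks look in the newest picture that a camera, given by its name, has taken for a name from the list of things; names that differ only in an ending like _2 or _b are one class to them, and where a whole thing is asked for, a point or a joint stands for the part that bears it (a point fixed in the world has none). Each returns a list of dicts, best first, with "score" (0 to 1); they miss things now and then, are a little off and sometimes report something else, mostly with a low value. They report only what shows in the picture. A call takes as long as a camera call. They do not tell look-alikes from the thing itself.
- arm.boxes_of(camera, thing): "rect" ([left, top, width, height] in pixels, round what is visible of it).
The state is a dict: "clock": time; "joints": joint angles; "joint_vel": joint speeds; "joint_efforts": joint torques, N m; "position": TCP position; "ee_rot": TCP orientation; "contact_force": force on the tool from outside, world axes, zero at the start; "wrist_torque": the same for the moment, N m; "gripper_width": finger opening in mm; "grasp_force": force on a finger pad.
Only numpy, scipy, OpenCV 4.12 (cv2) and the standard library are available. Lean on these libraries where they do the work, as an engineer would, in place of code of your own. Each camera call takes 0.05 s, during which the arm holds its last target. There are 200 camera calls.

## Working session

There is one attempt and no reset: what is moved stays moved. The work goes in short steps, Python scripts to look and compute and a tool call to move; the robot and the scene stay as the last step left them, time stands still between calls to the robot, and variables do not carry over. Pictures are saved under pics/ and viewed, at most 10 in all, crops included, and the job is handed in when it is done.

Besides the shell and the picture viewer there is one more tool, called after "Call:" as name(argument=value, ...), one argument or row to a line, values as JSON. send_rows: Moves the arm, as the interface text tells. Its arguments: {"type":"object","properties":{"targets":{"type":"array"}},"required":["targets"]}

```bash
mkdir -p pics; cat > h.py <<'E'
import numpy as np,cv2
from bench import arm
def snap(cam,name):
    m=arm.camera_model(cam); p,d=arm.get_image(cam)
    cv2.imwrite(f'pics/{name}.png',p[:,:,::-1]); np.savez(f'pics/{name}.npz',p=p,d=d,T=np.array(m['cam_to_world']),k=[m['fx'],m['fy'],m['cx'],m['cy']])
    return p,d,m
def cloud(name):
    z=np.load(f'pics/{name}.npz'); d=z['d'];fx,fy,cx,cy=z['k'];v,u=np.mgrid[:400,:640]
    P=np.stack([(u-cx)/fx*d,(v-cy)/fy*d,d,np.ones_like(d)],-1)@z['T'].T
    return z['p'],d,P[...,:3]
E
python3 - <<'E'
from h import *
for c in('top','scene'):
    snap(c,c+'0')
    for t in('jig','start_top','stop_top','power','lid_pad'):
        print(c,t,[(np.round(b['rect']).tolist(),round(b['score'],2)) for b in arm.boxes_of(c,t)[:2]])
s=arm.read_state();print(s['clock'],s['position'],s['ee_rot'],s['contact_force'])
a=cv2.imread('pics/top0.png')
E
```

```text
top jig [([299.0, 187.0, 97.0, 91.0], 0.66), ([371.0, 197.0, 7.0, 19.0], 0.62)]
top start_top [([370.0, 223.0, 12.0, 11.0], 0.61)]
top stop_top [([373.0, 246.0, 10.0, 8.0], 0.51)]
top power [([370.0, 198.0, 11.0, 15.0], 0.64), ([232.0, 222.0, 8.0, 40.0], 0.59)]
top lid_pad [([307.0, 194.0, 52.0, 45.0], 0.98), ([299.0, 188.0, 98.0, 90.0], 0.61)]
scene jig [([308.0, 166.0, 105.0, 94.0], 0.77), ([285.0, 243.0, 48.0, 34.0], 0.54)]
scene start_top [([293.0, 284.0, 22.0, 13.0], 0.73), ([369.0, 185.0, 7.0, 6.0], 0.58)]
scene stop_top [([386.0, 191.0, 4.0, 9.0], 0.62)]
scene power [([351.0, 178.0, 10.0, 10.0], 0.48)]
scene lid_pad [([317.0, 165.0, 51.0, 38.0], 0.92)]
0.6 [136.83621698 609.804869   231.30056396] [ 9.93911370e-01 -1.10182520e-01 -1.52220270e-05  3.21801363e-06] [ 0.28020887 -0.29274049 -0.27581266]
```

View pics/top0.png

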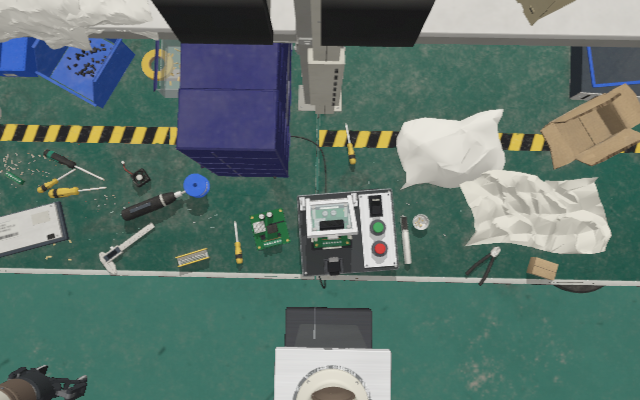

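View pics/scene0.png

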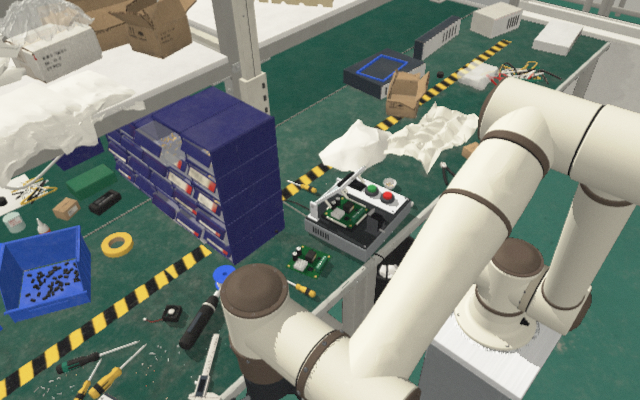

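The top view shows the jig at (299–397, 190–277), with the rocker at (376,206), the green key at (377,228) and the red key at (379,248). The lid pad is near (333,240). In the scene view, green is at (372,189) and red at (387,196). The detector's (293,284) hit there is on the screwdriver, so it is false. Next I measure from depth.

```bash
python3 - <<'E'
from h import *
p,d,P=cloud('top0')
hsv=cv2.cvtColor(p,cv2.COLOR_RGB2HSV)
X,Y,Z=P[...,0],P[...,1],P[...,2]
roi=np.zeros(d.shape,bool);roi[185:282,292:402]=1
def stat(n,m):
    q=P[m]; print(n,m.sum(),np.median(q,0).round(1),q.min(0).round(),q.max(0).round())
r2=roi.copy();r2[:,:365]=0
g=r2&(hsv[...,0]>45)&(hsv[...,0]<90)&(hsv[...,1]>120)&(Z>78);stat('green',g)
r=r2&((hsv[...,0]<8)|(hsv[...,0]>172))&(hsv[...,1]>130)&(Z>78);stat('red',r)
w=r2&(hsv[...,1]<40)&(hsv[...,2]>140)&(Z>55)&(Z<75);stat('panel',w)
pts=P[w][:,:2].astype(np.float32);print(cv2.minAreaRect(pts))
body=roi&(Z>40);print('body',cv2.minAreaRect(P[body][:,:2].astype(np.float32)))
k=r2&(hsv[...,2]<70)&(Z>60);k[218:]=0;stat('rocker',k);print(cv2.minAreaRect(P[k][:,:2].astype(np.float32)))
l=roi&(Z>128);stat('lid',l);print(cv2.minAreaRect(P[l][:,:2].astype(np.float32)))
print('bench',np.median(Z[255:265,270:290]))
print('tall',[(u,v,P[v,u].round()) for u,v in((320,80),(330,105),(335,60),(240,170),(450,150),(220,20),(375,20),(420,222),(405,240))])
c=p[180:285,285:435];cv2.imwrite('pics/crop.png',cv2.resize(c[:,:,::-1],None,fx=5,fy=5,interpolation=cv2.INTER_CUBIC))
np.set_printoptions(linewidth=250)
print(Z[188:280:3,300:396:4].round().astype(int))
E
```

```text
green 75 [ 488.8 -109.6   87.1] [ 476. -121.   82.] [500. -97.  94.]
red 84 [ 433.8 -114.2   87.3] [ 421. -127.   80.] [ 447. -103.   95.]
panel 1441 [ 465.6 -126.2   65.4] [ 383. -163.   56.] [593. -77.  75.]
((488.2606506347656, -119.43975830078125), (209.66714477539062, 83.85238647460938), 0.8753283023834229)
body ((473.2276306152344, -30.532363891601562), (227.73544311523438, 260.9757080078125), 5.946468353271484)
rocker 234 [ 544.7 -102.9   76.7] [ 448. -134.   62.] [ 590.   41. 1343.]
((519.0148315429688, -46.650665283203125), (59.646034240722656, 219.16639709472656), 25.978805541992188)
lid 1660 [496.8  18.2 181.6] [399. -46. 128.] [ 555.   79. 1343.]
((474.350830078125, 14.765758514404297), (152.02996826171875, 119.99641418457031), 5.857934474945068)
bench 0.6927480139478348
tall [(320, 80, array([806.,  49., 310.])), (330, 105, array([806.,  22., 115.])), (335, 60, array([813.,  18., 410.])), (240, 170, array([628., 252., 123.])), (450, 150, array([ 700., -303.,   76.])), (220, 20, array([ 515.,   73., 1203.])), (375, 20, array([ 515.,   26., 1204.])), (420, 222, array([ 508
[... 3175 characters left out ...]
109  108  109  119   61   65   60   59   58   65   62   66   69   66   67   69   65]
 [  -3   64   62   67   64   60   71  108  113  108  113   61   59   61   59   64   69   66   64   69   64   62   55   59]
 [  -1   60   64   59   62   60   68  109  112  108  115   63   60   60   61   61   63   57   62   63   61   66   60   60]
 [  -4   64   63   60   62   64   65   66  102  104   60   62   66   56   55   57    4    2    1    1   -3    1    1    0]
 [   3   60   59   56   55   48    4    1  102    3    0    2    6    8   -2    4    1    0   -1    2    2    0    6   -1]
 [  -2    2    7   -2    0   10    4 1343    0    1   -3   -1    2    5    0    1    2    3    2    3    4    3    4    4]]
```

View pics/crop.png

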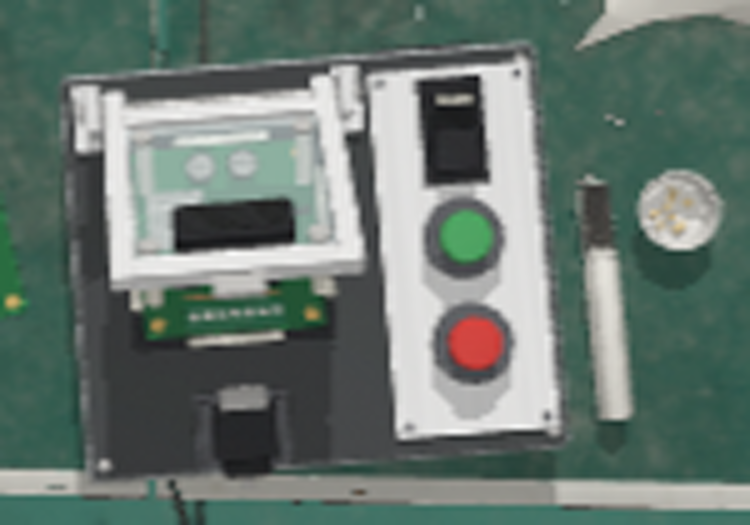

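```bash
python3 - <<'E'
from h import *
p,d,P=cloud('top0')
Z=P[...,2]
roi=np.zeros(d.shape,np.uint8);roi[180:285,292:402]=1
m=cv2.morphologyEx(((Z>45)&(Z<140)&(roi>0)).astype(np.uint8),cv2.MORPH_OPEN,np.ones((3,3)))
# flood fill lid holes is irrelevant; edges only: low points
m2=(m>0)&(Z<75)
h=cv2.convexHull(P[m2][:,:2].astype(np.float32));print(cv2.minAreaRect(h))
from scipy.optimize import minimize
q=P[m2][:,:2]
def area(th):
    c,s=np.cos(th),np.sin(th);a=q@[c,s];b=q@[-s,c]
    l=[np.percentile(a,.5),np.percentile(a,99.5),np.percentile(b,.5),np.percentile(b,99.5)]
    return l
for t in np.radians(np.arange(3,8,.5)):
    l=area(t);print(round(np.degrees(t),1),np.round([l[1]-l[0],l[3]-l[2]],1))
for t in np.radians([4.5,5.,5.5,6]):
    l=area(t);c,s=np.cos(t),np.sin(t);A=(l[0]+l[1])/2;B=(l[2]+l[3])/2
    o=np.array([A*c-B*s,A*s+B*c])
    R=np.array([[c,s],[-s,c]])
    print(np.degrees(t),o.round(1),'green',(R@(np.array([488.8,-109.6])-o)).round(1),'red',(R@(np.array([433.8,-114.2])-o)).round(1))
# panel white fit
hsv=cv2.cvtColor(p,cv2.COLOR_RGB2HSV)
w=(hsv[...,1]<40)&(hsv[...,2]>140)&(Z>58)&(Z<72);w[:,:362]=0;w[:,398:]=0;w[:185]=0;w[280:]=0
w=cv2.morphologyEx(w.astype(np.uint8),cv2.MORPH_OPEN,np.ones((3,3)))>0
q=P[w][:,:2]
for t in np.radians(np.arange(3,8,.5)):
    l=area(t);print(round(np.degrees(t),1),np.round([l[1]-l[0],l[3]-l[2]],1))
E
```

```text
((475.75616455078125, -30.268997192382812), (222.6509246826172, 260.9757080078125), 5.946468353271484)
3.0 [223.2 260.3]
3.5 [221.5 259.6]
4.0 [220.  258.4]
4.5 [219.2 257.9]
5.0 [218.5 257.6]
5.5 [218.4 257.4]
6.0 [218.6 257.7]
6.5 [219.2 257.9]
7.0 [219.9 258.4]
7.5 [220.5 259.3]
4.5 [475.4 -29.9] green [  7.1 -80.5] red [-48.1 -80.7]
5.0 [475.5 -29.9] green [  6.3 -80.5] red [-48.9 -80.3]
5.5 [475.5 -29.9] green [  5.6 -80.6] red [-49.6 -79.9]
6.000000000000001 [475.5 -29.8] green [  4.9 -80.7] red [-50.3 -79.5]
3.0 [193.2  87.9]
3.5 [193.   87.4]
4.0 [193.1  87.2]
4.5 [193.2  87. ]
5.0 [192.9  86.8]
5.5 [192.9  87.2]
6.0 [192.9  87.8]
6.5 [192.8  88.5]
7.0 [192.8  89.4]
7.5 [192.7  90.5]
```

```bash
cat >> h.py <<'E'
from scipy.spatial.transform import Rotation as Ro
O=np.array([475.5,-29.9]);YAW=np.radians(5.3)
Rj=np.array([[np.cos(YAW),-np.sin(YAW)],[np.sin(YAW),np.cos(YAW)]])
def j2w(x,y,z): return np.array([*(O+Rj@[x,y]),z])
def w2j(p): return np.array([*(Rj.T@(np.array(p[:2])-O)),p[2]])
def Rt(tilt): # tool down, tool x along jig x; tilt>0 leans the gripper body to jig +x
    return Ro.from_euler('z',YAW)*Ro.from_euler('x',np.pi)*Ro.from_euler('y',-tilt,degrees=True)
def pad(A): return (85-(108*np.cos(A)-12*np.sin(A)),45,110+108*np.sin(A)+12*np.cos(A))
def st():
    s=arm.read_state();print('t',round(s['clock'],2),'jig',w2j(s['position']).round(1),'F',np.round(s['contact_force'],1),'w',round(s['gripper_width'],1),'j',np.round(s['joints'],2));return s
def rel(pos,R,s=None):
    s=s or arm.read_state();R0=Ro.from_quat(s['ee_rot'])
    d=R0.inv().apply(np.array(pos)-s['position'])/10;t=np.degrees((R0.inv()*R).as_rotvec());print('shift cm',d.round(2),'turn',t.round(2))
E
python3 - <<'E'
from h import *
p,d,P=cloud('top0');Z=P[...,2]
J=np.einsum('ij,...j->...i',Rj.T,P[...,:2]-O)
m=np.zeros(d.shape,bool);m[195:250,303:362]=1
m&=(np.abs(J[...,1]-45)>42)&(np.abs(J[...,1]-45)<62)&(Z>122)&(Z<240)&(J[...,0]<75)
r=85-J[m][:,0];h=Z[m]-110
c=np.polyfit(r,h,1);print('rail slope ang',np.arctan(c[0]),c,r.min(),r.max(),m.sum())
k=(p.max(-1)<60)&(Z>150)&(Z<240);k[:,:310]=0;k[:,352:]=0;k[:190]=0;k[240:]=0
q=np.median(np.c_[J[k],Z[k]],0);print('pad',q,k.sum(),'A',[(a,np.round(pad(a),1)) for a in(.66,.76,.82,.86)])
s=st();print(Rt(0).apply([0,0,1]),Rt(25).apply([0,0,-1]))
rel(j2w(30,45,290),Rt(0))
E
```

```text
rail slope ang 0.8165705950978304 [1.06437236 7.44870872] 10.25378248676671 102.59770852284018 492
pad [ 17.2697568   43.79083016 203.79954415] 199 A [(0.66, array([  7. ,  45. , 185.7])), (0.76, array([ 15. ,  45. , 193.1])), (0.82, array([ 20.1,  45. , 197.2])), (0.86, array([ 23.6,  45. , 199.7]))]
t 0.6 jig [-278.1  668.3  231.3] F [ 0.3 -0.3 -0.3] w 85.3 j [ 1.61  0.38  0.01 -0.   -1.19 -0.26]
[ 1.13121344e-17 -1.21941106e-16 -1.00000000e+00] [0.42081144 0.0390375  0.90630779]
shift cm [48.52 49.79 -5.87] turn [  0.     0.   -17.95]
```

Call:
send_rows(
  targets=[
    {"gripper":1,"z":-3,"az":-6},
    {"gripper":1,"z":-3,"az":-6},
    {"gripper":1,"z":-1,"az":-6},
    {"gripper":1,"x":2,"y":2},
    {"gripper":1,"x":2.8,"y":2.8},
  ],
)

```text
$.targets[0]: bad value
```

```bash
python3 -c "
from h import *
st();rel(j2w(30,45,290),Rt(0))"
```

```text
t 0.6 jig [-278.1  668.3  231.3] F [ 0.3 -0.3 -0.3] w 85.3 j [ 1.61  0.38  0.01 -0.   -1.19 -0.26]
shift cm [48.52 49.79 -5.87] turn [  0.     0.   -17.95]
```

Probably every field is required.

Call:
send_rows(
  targets=[
    {"gripper":1,"x":0,"y":0,"z":-3,"ax":0,"ay":0,"az":-6},
    {"gripper":1,"x":0,"y":0,"z":-3,"ax":0,"ay":0,"az":-6},
    {"gripper":1,"x":0,"y":0,"z":-1,"ax":0,"ay":0,"az":-6},
    {"gripper":1,"x":1.5,"y":2.5,"z":0,"ax":0,"ay":0,"az":0},
    {"gripper":1,"x":1.5,"y":3.5,"z":0,"ax":0,"ay":0,"az":0},
  ],
)

```text
clock: 1.02
position: [171.9, 554.3, 301.3]
ee_rot: [0.999, 0.048, 0.0, -0.001]
contact_force: [0.8, 0.2, -0.3]
gripper_width: 25.7
grasp_force: 0.0
```

```bash
python3 -c "
from h import *
st();rel(j2w(30,45,290),Rt(0))"
```

```text
t 1.02 jig [-248.3  609.8  301.3] F [ 0.8  0.2 -0.3] w 25.7 j [ 1.55  0.27  0.01  0.   -1.31  0.12]
shift cm [27.65 56.57  1.04] turn [-0.1  -0.02  0.19]
```

Call:
send_rows(
  targets=[
    {"gripper":1,"x":1.75,"y":3.6,"z":0,"ax":0,"ay":0,"az":0},
    {"gripper":1,"x":1.75,"y":3.6,"z":0,"ax":0,"ay":0,"az":0},
    {"gripper":1,"x":1.75,"y":3.6,"z":0,"ax":0,"ay":0,"az":0},
    {"gripper":1,"x":1.75,"y":3.6,"z":0,"ax":0,"ay":0,"az":0},
    {"gripper":1,"x":1.75,"y":3.6,"z":0,"ax":0,"ay":0,"az":0},
  ],
)

```text
clock: 1.43
position: [276.8, 380.0, 301.6]
ee_rot: [0.999, 0.047, 0.0, -0.0]
contact_force: [0.8, -0.2, -0.2]
gripper_width: -0.2
grasp_force: 0.0
```

Call:
send_rows(
  targets=[
    {"gripper":1,"x":1.75,"y":3.6,"z":0,"ax":0,"ay":0,"az":0},
    {"gripper":1,"x":1.75,"y":3.6,"z":0,"ax":0,"ay":0,"az":0},
    {"gripper":1,"x":1.75,"y":3.6,"z":0,"ax":0,"ay":0,"az":0},
    {"gripper":1,"x":1.75,"y":3.6,"z":0,"ax":0,"ay":0,"az":0},
    {"gripper":1,"x":1.75,"y":3.6,"z":0,"ax":0,"ay":0,"az":0},
  ],
)

```text
clock: 1.85
position: [380.6, 208.9, 301.8]
ee_rot: [0.999, 0.047, 0.001, -0.001]
contact_force: [0.9, 1.2, 0.6]
gripper_width: -0.1
grasp_force: 0.0
```

```bash
python3 -c "
from h import *
st();rel(j2w(30,45,290),Rt(0))"
```

```text
t 1.85 jig [-72.5 246.6 301.8] F [0.9 1.2 0.6] w -0.1 j [ 0.88  0.   -0.3   0.   -1.27  0.79]
shift cm [10.22 20.17  1.18] turn [-0.06 -0.06  0.09]
```

Call:
send_rows(
  targets=[
    {"gripper":1,"x":2.0,"y":3.6,"z":0,"ax":0,"ay":0,"az":0},
    {"gripper":1,"x":2.0,"y":3.6,"z":0,"ax":0,"ay":-7,"az":0},
    {"gripper":1,"x":2.0,"y":3.6,"z":0,"ax":0,"ay":-7,"az":0},
    {"gripper":1,"x":2.0,"y":3.6,"z":0,"ax":0,"ay":-7,"az":0},
    {"gripper":1,"x":2.0,"y":3.6,"z":0,"ax":0,"ay":-7,"az":0},
  ],
)

```text
clock: 2.27
position: [496.2, 38.7, 288.6]
ee_rot: [0.969, 0.045, -0.242, 0.01]
contact_force: [1.6, 2.3, 0.2]
gripper_width: -0.4
grasp_force: 0.0
```

```bash
cat > lid.py <<'E'
from h import *
def way(A,u=-3,lift=0):
    t=np.degrees(A)*.6; R=Rt(t); x,y,z=pad(A)
    # pad axes in jig: along towards hinge (cosA,-sinA), normal (sinA,cosA)
    x+=u*np.cos(A)+lift*np.sin(A); z+=-u*np.sin(A)+lift*np.cos(A)
    tx=np.array([np.cos(np.radians(t)),0,-np.sin(np.radians(t))])
    e=np.array([x,y,z])+11*tx
    return j2w(*e),R
E
python3 - <<'E'
from lid import *
s=st();rel(*way(.85,lift=25),s)
W=[way(.85,lift=25),way(.85,lift=3)]+[way(a) for a in np.linspace(.80,0.02,14)]
for (p0,R0),(p1,R1) in zip(W,W[1:]):
    print((R0.inv().apply(p1-p0)/10).round(2),np.degrees((R0.inv()*R1).as_rotvec()).round(2), w2j(p1).round(0))
E
```

```text
t 2.27 jig [ 27.   66.4 288.6] F [1.6 2.3 0.2] w -0.4 j [ 0.33  0.39  0.12 -0.12 -1.77  1.34]
shift cm [5.53 2.16 5.68] turn [-0.11 -1.2   0.08]
[-0.73 -0.    2.07] [0. 0. 0.] [ 33.  45. 198.]
[-0.33 -0.    0.76] [0.   1.72 0.  ] [ 26.  45. 193.]
[-0.26 -0.    0.58] [0.   2.06 0.  ] [ 21.  45. 189.]
[-0.25  0.    0.58] [0.   2.06 0.  ] [ 16.  45. 185.]
[-0.23 -0.    0.59] [0.   2.06 0.  ] [ 12.  45. 180.]
[-0.22  0.    0.59] [-0.    2.06 -0.  ] [  8.  45. 176.]
[-0.2 -0.   0.6] [ 0.    2.06 -0.  ] [  4.  45. 170.]
[-0.18 -0.    0.6 ] [0.   2.06 0.  ] [  0.  45. 165.]
[-0.17  0.    0.61] [0.   2.06 0.  ] [ -3.  45. 160.]
[-0.15 -0.    0.61] [ 0.    2.06 -0.  ] [ -6.  45. 154.]
[-0.14 -0.    0.62] [0.   2.06 0.  ] [ -8.  45. 148.]
[-0.12 -0.    0.62] [ 0.    2.06 -0.  ] [-10.  45. 142.]
[-0.11  0.    0.62] [-0.    2.06  0.  ] [-12.  45. 136.]
[-0.09 -0.    0.62] [-0.    2.06  0.  ] [-14.  45. 130.]
[-0.07  0.    0.63] [0.   2.06 0.  ] [-15.  45. 124.]
```

Call:
send_rows(
  targets=[
    {"gripper":1,"x":1,"y":0,"z":1,"ax":0,"ay":-1,"az":0},
    {"gripper":1,"x":2,"y":0,"z":1.5,"ax":0,"ay":0,"az":0},
    {"gripper":1,"x":1,"y":0,"z":1,"ax":0,"ay":0,"az":0},
    {"gripper":1,"x":0,"y":0,"z":0,"ax":0,"ay":0,"az":0},
    {"gripper":1,"x":0,"y":0,"z":0,"ax":0,"ay":0,"az":0},
  ],
)

```text
clock: 2.68
position: [512.1, 42.5, 237.1]
ee_rot: [0.967, 0.046, -0.251, 0.012]
contact_force: [0.5, 0.4, -0.1]
gripper_width: 0.2
grasp_force: 0.0
```

```bash
python3 - <<'E'
from lid import *
s=st();rel(*way(.85,lift=25),s)
snap('top','top1')
p,d,P=cloud('top1')
c=p[150:290,270:430];cv2.imwrite('pics/c1.png',cv2.resize(c[:,:,::-1],None,fx=4,fy=4,interpolation=cv2.INTER_CUBIC))
snap('wrist','w1')
E
```

```text
t 2.68 jig [ 43.1  68.7 237.1] F [ 0.5  0.4 -0.1] w 0.2 j [ 0.33  0.46  0.09 -0.11 -1.7   1.35]
shift cm [1.72 2.37 1.87] turn [ 0.09 -0.16  0.07]
```

View pics/w1.png

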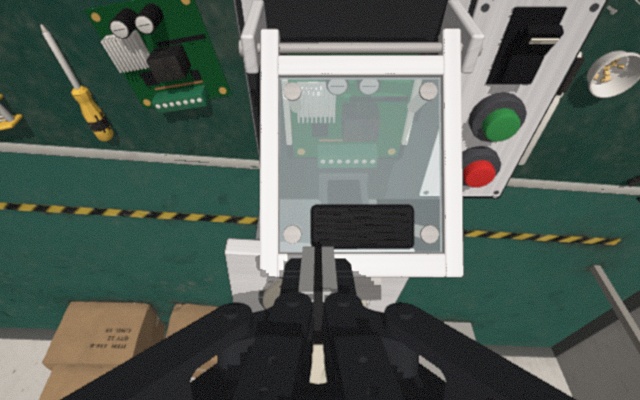

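The wrist view shows the pad at (362,227) and the fingertips at (318,260), still to its left. I'll cross-check the pad from this closer view.

```bash
python3 - <<'E'
from lid import *
p,d,P=cloud('w1')
J=np.c_[(P[...,:2].reshape(-1,2)-O)@Rj,P[...,2].ravel()].reshape(400,640,3)
q=J[214:240,325:400].reshape(-1,3);m=np.median(q,0);print('pad',m)
n=np.linalg.svd(q-m)[2][2];print('normal',n,'A',np.arctan2(n[0]*np.sign(n[2]),abs(n[2])))
for u,v in((313,226),(411,226),(362,207),(362,248),(500,122),(480,173),(545,40)):print(u,v,J[v,u].round(1))
E
```

```text
pad [ 21.13046001  44.25071365 199.15842226]
normal [-0.60182181 -0.00241976  0.79862673] A -0.6457825315516007
313 226 [ 20.   72.1 197.9]
411 226 [ 19.9  15.9 197.8]
362 207 [184.1  69.5 324.3]
362 248 [ 12.3  44.1 207.7]
500 122 [ 11.4 -76.5  86.6]
480 173 [-43.8 -78.4  88. ]
545 40 [ 78.1 -81.2  87.6]
```

Call:
send_rows(
  targets=[
    {"gripper":1,"x":0.9,"y":1.2,"z":0.5,"ax":0,"ay":0,"az":0},
    {"gripper":1,"x":0.8,"y":1.2,"z":1.3,"ax":0,"ay":0,"az":0},
    {"gripper":1,"x":0,"y":0,"z":0,"ax":0,"ay":0,"az":0},
    {"gripper":1,"x":0,"y":0,"z":0,"ax":0,"ay":0,"az":0},
  ],
)

```text
clock: 3.12
position: [520.5, 18.6, 213.4]
ee_rot: [0.967, 0.045, -0.25, 0.012]
contact_force: [-0.2, -0.0, 1.0]
gripper_width: -0.0
grasp_force: 0.0
```

```bash
python3 -c "
from lid import *
s=st();rel(*way(.85,lift=3),s)"
```

```text
t 3.12 jig [ 49.3  44.2 213.4] F [-0.2 -0.   1. ] w -0.0 j [ 0.29  0.49  0.07 -0.1  -1.65  1.39]
shift cm [-0.71 -0.08  2.17] turn [ 0.02 -0.22  0.02]
```

Call:
send_rows(
  targets=[
    {"gripper":1,"x":-0.4,"y":0,"z":1.0,"ax":0,"ay":0,"az":0},
    {"gripper":1,"x":-0.3,"y":0,"z":1.15,"ax":0,"ay":0,"az":0},
    {"gripper":1,"x":-0.33,"y":0,"z":0.75,"ax":0,"ay":1.7,"az":0},
    {"gripper":1,"x":-0.26,"y":0,"z":0.58,"ax":0,"ay":2,"az":0},
    {"gripper":1,"x":0,"y":0,"z":0,"ax":0,"ay":0,"az":0},
  ],
)

```text
clock: 3.53
position: [491.9, 16.7, 190.2]
ee_rot: [0.975, 0.046, -0.218, 0.01]
contact_force: [-0.7, 0.4, -0.1]
gripper_width: 0.2
grasp_force: 0.0
```

```bash
python3 - <<'E'
from lid import *
s=st();rel(*way(.74),s)
W=[way(.74)]+[way(a) for a in np.linspace(.74,0.05,12)[1:]]
for (p0,R0),(p1,R1) in zip(W,W[1:]):
    print((R0.inv().apply(p1-p0)/10).round(2),np.degrees((R0.inv()*R1).as_rotvec()).round(2), w2j(p1).round(0))
E
```

```text
t 3.53 jig [ 20.6  44.9 190.2] F [-0.7  0.4 -0.1] w 0.2 j [ 0.31  0.43 -0.07 -0.09 -1.5   1.38]
shift cm [ 0.1  -0.01  0.09] turn [ 0.02 -0.27  0.11]
[-0.26 -0.    0.61] [-0.    2.16  0.  ] [ 16.  45. 185.]
[-0.24  0.    0.62] [0.   2.16 0.  ] [ 11.  45. 180.]
[-0.22  0.    0.62] [ 0.    2.16 -0.  ] [  7.  45. 175.]
[-0.21 -0.    0.63] [0.   2.16 0.  ] [  3.  45. 170.]
[-0.19  0.    0.63] [0.   2.16 0.  ] [ -0.  45. 164.]
[-0.17 -0.    0.64] [0.   2.16 0.  ] [ -4.  45. 158.]
[-0.15 -0.    0.64] [ 0.    2.16 -0.  ] [ -7.  45. 152.]
[-0.14  0.    0.65] [0.   2.16 0.  ] [ -9.  45. 146.]
[-0.12 -0.    0.65] [-0.    2.16 -0.  ] [-11.  45. 140.]
[-0.1   0.    0.65] [ 0.    2.16 -0.  ] [-13.  45. 134.]
[-0.09  0.    0.65] [0.   2.16 0.  ] [-14.  45. 127.]
```

No force is showing, so I'll check contact.

```bash
python3 - <<'E'
from lid import *
snap('wrist','w2')
E
```

```text
(no output)
```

View pics/w2.png

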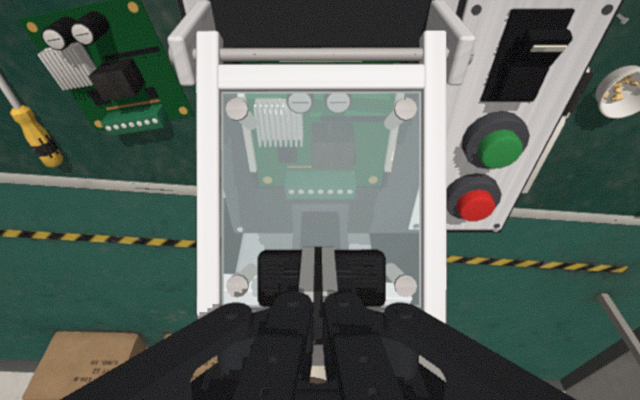

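The fingertips (318,270) now sit over the middle of the pad (258–385, 250–305). Continuing down the arc.

Call:
send_rows(
  targets=[
    {"gripper":1,"x":-0.2,"y":0,"z":0.66,"ax":0,"ay":2,"az":0},
    {"gripper":1,"x":-0.2,"y":0,"z":0.64,"ax":0,"ay":2.1,"az":0},
    {"gripper":1,"x":-0.2,"y":0,"z":0.63,"ax":0,"ay":2.1,"az":0},
    {"gripper":1,"x":-0.21,"y":0,"z":0.63,"ax":0,"ay":2.1,"az":0},
    {"gripper":1,"x":-0.19,"y":0,"z":0.63,"ax":0,"ay":2.1,"az":0},
  ],
)

```text
clock: 4.0
position: [473.3, 14.8, 163.8]
ee_rot: [0.991, 0.047, -0.128, 0.006]
contact_force: [0.3, 0.2, 2.2]
gripper_width: 0.2
grasp_force: 0.8
```

```bash
python3 - <<'E'
from lid import *
s=st();rel(*way(.365),s);rel(*way(.43),s)
snap('wrist','w3');p,d,P=cloud('w3');q=P[262:275,262:290].reshape(-1,3);print(w2j(np.median(q,0)))
p,d,P=cloud('w2');q=P[262:275,262:290].reshape(-1,3);print(w2j(np.median(q,0)))
E
```

```text
t 4.0 jig [  2.   44.7 163.8] F [0.3 0.2 2.2] w 0.2 j [ 0.33  0.33 -0.27 -0.06 -1.23  1.36]
shift cm [-0.41 -0.03  0.66] turn [0.02 2.15 0.09]
shift cm [-0.23 -0.03 -0.  ] turn [ 0.03 -0.08  0.09]
[  0.79088765  64.20891244 163.72467411]
[ 17.44457718  64.61350962 189.36686835]
```

Call:
send_rows(
  targets=[
    {"gripper":1,"x":-0.3,"y":0,"z":0.64,"ax":0,"ay":2.1,"az":0},
    {"gripper":1,"x":-0.22,"y":0,"z":0.64,"ax":0,"ay":2.1,"az":0},
    {"gripper":1,"x":-0.16,"y":0,"z":0.65,"ax":0,"ay":2.1,"az":0},
    {"gripper":1,"x":-0.12,"y":0,"z":0.65,"ax":0,"ay":2.1,"az":0},
    {"gripper":1,"x":-0.1,"y":0,"z":0.65,"ax":0,"ay":2.1,"az":0},
  ],
)

```text
clock: 4.47
position: [460.0, 13.7, 134.3]
ee_rot: [0.998, 0.047, -0.036, 0.002]
contact_force: [1.3, -1.4, 2.7]
gripper_width: -0.5
grasp_force: 1.3
```

```bash
python3 - <<'E'
from lid import *
s=st();rel(*way(.1),s);rel(*way(0),s)
E
```

```text
t 4.47 jig [-11.4  44.8 134.3] F [ 1.3 -1.4  2.7] w -0.5 j [ 0.37  0.24 -0.47 -0.02 -0.93  1.31]
shift cm [-0.17 -0.02  0.2 ] turn [0.01 0.64 0.11]
shift cm [-0.27 -0.02  1.25] turn [0.   4.08 0.11]
```

Call:
send_rows(
  targets=[
    {"gripper":1,"x":-0.1,"y":0,"z":0.4,"ax":0,"ay":2,"az":0},
    {"gripper":1,"x":-0.1,"y":0,"z":0.4,"ax":0,"ay":2,"az":0},
    {"gripper":1,"x":0,"y":0,"z":0.3,"ax":0,"ay":0,"az":0},
    {"gripper":1,"x":0,"y":0,"z":0,"ax":0,"ay":0,"az":0},
  ],
)

```text
clock: 4.8
position: [457.6, 13.5, 123.9]
ee_rot: [0.999, 0.048, -0.001, 0.0]
contact_force: [0.7, -1.3, 5.6]
gripper_width: 0.0
grasp_force: 2.5
```

```bash
python3 - <<'E'
from lid import *
s=st();rel(*way(0),s)
E
```

```text
t 4.8 jig [-13.8  44.9 123.9] F [ 0.7 -1.3  5.6] w 0.0 j [ 0.39  0.22 -0.54 -0.   -0.81  1.28]
shift cm [-0.12 -0.01  0.19] turn [0.01 0.12 0.15]
```

Call:
send_rows(
  targets=[
    {"gripper":1,"x":0,"y":0,"z":0.15,"ax":0,"ay":0,"az":0},
    {"gripper":1,"x":0,"y":0,"z":0.1,"ax":0,"ay":0,"az":0},
    {"gripper":1,"x":0,"y":0,"z":0,"ax":0,"ay":0,"az":0},
    {"gripper":1,"x":0,"y":0,"z":0,"ax":0,"ay":0,"az":0},
  ],
)

```text
clock: 5.13
position: [457.4, 13.5, 121.8]
ee_rot: [0.999, 0.047, -0.002, 0.0]
contact_force: [-2.2, -0.3, 13.7]
gripper_width: 0.2
grasp_force: 6.7
```

Call:
send_rows(
  targets=[
    {"gripper":1,"x":0,"y":0,"z":0.1,"ax":0,"ay":0,"az":0},
    {"gripper":1,"x":0,"y":0,"z":0,"ax":0,"ay":0,"az":0},
    {"gripper":1,"x":0,"y":0,"z":0,"ax":0,"ay":0,"az":0},
  ],
)

```text
clock: 5.38
position: [457.5, 13.4, 121.7]
ee_rot: [0.999, 0.048, -0.002, 0.0]
contact_force: [-3.5, 0.9, 18.6]
gripper_width: -0.2
grasp_force: 9.8
```

The lid is hard on its stop: force rises with no more travel. I'll lift off and check that it latched.

Call:
send_rows(
  targets=[
    {"gripper":1,"x":0,"y":0,"z":-0.6,"ax":0,"ay":0,"az":0},
    {"gripper":1,"x":0,"y":0,"z":-2,"ax":0,"ay":0,"az":0},
    {"gripper":1,"x":0,"y":0,"z":-3,"ax":0,"ay":0,"az":0},
    {"gripper":1,"x":2,"y":2,"z":-1,"ax":0,"ay":0,"az":0},
    {"gripper":1,"x":2,"y":2,"z":0,"ax":0,"ay":0,"az":0},
  ],
)

```text
clock: 5.8
position: [501.2, -22.6, 187.7]
ee_rot: [0.999, 0.048, -0.001, -0.0]
contact_force: [0.2, 1.7, 0.2]
gripper_width: 0.1
grasp_force: 0.0
```

```bash
python3 - <<'E'
from lid import *
s=st();rel(j2w(85,-80,150),Rt(0),s)
snap('wrist','w4');p,d,P=cloud('w4')
J=np.c_[(P[...,:2].reshape(-1,2)-O)@Rj,P[...,2].ravel()].reshape(400,640,3)
m=(abs(J[...,0]+23)<9)&(abs(J[...,1]-45)<26)&(J[...,2]>90)&(J[...,2]<140)
print('pad z',m.sum(),np.median(J[m],0) if m.any() else 0)
hsv=cv2.cvtColor(p,cv2.COLOR_RGB2HSV)
for n,m in(('green',(hsv[...,0]>50)&(hsv[...,0]<85)),('red',((hsv[...,0]<8)|(hsv[...,0]>172)))):
    m=m&(hsv[...,1]>130)&(J[...,2]>80)&(J[...,2]<95)&(abs(J[...,1]+80)<20);print(n,m.sum(),J[m].mean(0) if m.any() else 0)
m=(hsv[...,2]<80)&(J[...,2]>70)&(J[...,2]<95)&(abs(J[...,0]-64)<30)&(abs(J[...,1]+80)<20);print('rock',m.sum(),J[m].min(0),J[m].max(0))
E
```

```text
t 5.8 jig [ 26.3   4.9 187.7] F [0.2 1.7 0.2] w 0.1 j [ 0.28  0.22 -0.35 -0.   -1.    1.39]
shift cm [5.85 8.51 3.75] turn [-0.05  0.07  0.21]
pad z 1542 [-22.72659373  50.14004265 124.22218258]
green 1062 [  6.50878228 -79.94184855  86.45680884]
red 957 [-49.02051434 -80.06940552  86.24725567]
rock 2022 [ 40.28422868 -96.44103314  70.16843014] [ 89.54886841 -68.34096291  87.82158232]
```

View pics/w4.png

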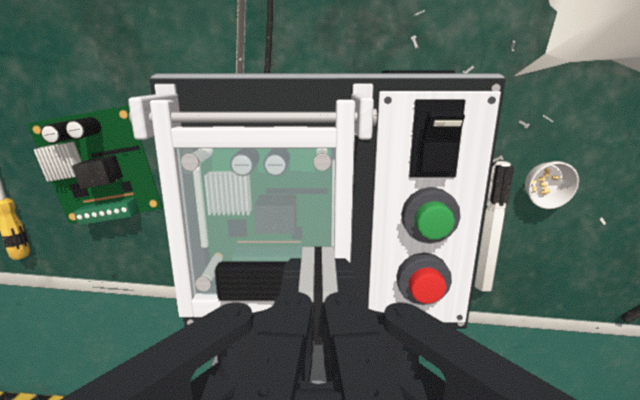

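The lid stays down with the pad at z 124, which matches the latched angle of 0.016. Keys and rocker are where predicted, with the white stripe at (447,123). Next is the rocker.

Call:
send_rows(
  targets=[
    {"gripper":1,"x":2.0,"y":2.8,"z":0,"ax":0,"ay":0,"az":0},
    {"gripper":1,"x":2.0,"y":2.8,"z":0,"ax":0,"ay":0,"az":0},
    {"gripper":1,"x":1.8,"y":2.8,"z":1,"ax":0,"ay":0,"az":0},
    {"gripper":1,"x":0,"y":0,"z":2.5,"ax":0,"ay":0,"az":0},
    {"gripper":1,"x":0,"y":0,"z":0,"ax":0,"ay":0,"az":0},
  ],
)

```text
clock: 6.27
position: [561.8, -102.4, 143.1]
ee_rot: [0.999, 0.044, -0.009, -0.001]
contact_force: [-1.4, -0.9, -2.0]
gripper_width: 0.1
grasp_force: 0.0
```

```bash
python3 - <<'E'
from lid import *
s=st();rel(j2w(84,-80,95),Rt(0),s)
E
```

```text
t 6.27 jig [ 79.2 -80.1 143.1] F [-1.4 -0.9 -2. ] w 0.1 j [ 0.1   0.38 -0.24 -0.   -0.97  1.56]
shift cm [ 0.57 -0.    4.81] turn [-0.14  1.05 -0.2 ]
```

Call:
send_rows(
  targets=[
    {"gripper":1,"x":0.4,"y":0,"z":1.5,"ax":0,"ay":0,"az":0},
    {"gripper":1,"x":0,"y":0,"z":2,"ax":0,"ay":0,"az":0},
    {"gripper":1,"x":0,"y":0,"z":1.2,"ax":0,"ay":0,"az":0},
    {"gripper":1,"x":0,"y":0,"z":0,"ax":0,"ay":0,"az":0},
    {"gripper":1,"x":0,"y":0,"z":0,"ax":0,"ay":0,"az":0},
  ],
)

```text
clock: 6.68
position: [567.6, -100.6, 101.7]
ee_rot: [0.999, 0.047, -0.005, 0.0]
contact_force: [-0.2, -0.1, 0.5]
gripper_width: -0.2
grasp_force: 0.0
```

```bash
python3 - <<'E'
from lid import *
s=st();rel(j2w(84,-80,78),Rt(0),s)
E
```

```text
t 6.68 jig [ 85.2 -78.9 101.7] F [-0.2 -0.1  0.5] w -0.2 j [ 0.11  0.43 -0.28  0.   -0.87  1.56]
shift cm [-0.1   0.11  2.37] turn [0.01 0.52 0.11]
```

Call:
send_rows(
  targets=[
    {"gripper":1,"x":-0.1,"y":0.1,"z":0.8,"ax":0,"ay":0,"az":0},
    {"gripper":1,"x":0,"y":0,"z":0.6,"ax":0,"ay":0,"az":0},
    {"gripper":1,"x":0,"y":0,"z":0.5,"ax":0,"ay":0,"az":0},
    {"gripper":1,"x":0,"y":0,"z":0.4,"ax":0,"ay":0,"az":0},
    {"gripper":1,"x":0,"y":0,"z":0,"ax":0,"ay":0,"az":0},
  ],
)

```text
clock: 7.1
position: [566.1, -102.1, 77.7]
ee_rot: [0.999, 0.046, -0.005, 0.0]
contact_force: [-1.0, 0.1, 0.6]
gripper_width: 0.0
grasp_force: 0.0
```

Call:
send_rows(
  targets=[
    {"gripper":1,"x":0,"y":0,"z":0.1,"ax":0,"ay":0,"az":0},
    {"gripper":1,"x":0,"y":0,"z":0,"ax":0,"ay":0,"az":0},
    {"gripper":1,"x":0,"y":0,"z":0,"ax":0,"ay":0,"az":0},
  ],
)

```text
clock: 7.35
position: [566.9, -102.2, 77.6]
ee_rot: [0.999, 0.047, -0.003, 0.0]
contact_force: [0.6, 0.2, 0.3]
gripper_width: -0.2
grasp_force: 0.0
```

Call:
send_rows(
  targets=[
    {"gripper":1,"x":0,"y":0,"z":0.15,"ax":0,"ay":0,"az":0},
    {"gripper":1,"x":0,"y":0,"z":0,"ax":0,"ay":0,"az":0},
    {"gripper":1,"x":0,"y":0,"z":0,"ax":0,"ay":0,"az":0},
  ],
)

```text
clock: 7.6
position: [567.1, -102.3, 77.4]
ee_rot: [0.999, 0.047, -0.003, 0.0]
contact_force: [-1.9, -0.1, 7.0]
gripper_width: -0.2
grasp_force: 3.5
```

Call:
send_rows(
  targets=[
    {"gripper":1,"x":0,"y":0,"z":0.1,"ax":0,"ay":0,"az":0},
    {"gripper":1,"x":0,"y":0,"z":0,"ax":0,"ay":0,"az":0},
    {"gripper":1,"x":0,"y":0,"z":0,"ax":0,"ay":0,"az":0},
  ],
)

```text
clock: 7.85
position: [567.1, -102.3, 77.3]
ee_rot: [0.999, 0.047, -0.003, 0.0]
contact_force: [-5.3, 1.6, 12.1]
gripper_width: 0.0
grasp_force: 5.7
```

The rocker is on its stop. Now I lift, move over the green key and check the rocker.

Call:
send_rows(
  targets=[
    {"gripper":1,"x":0,"y":0,"z":-2,"ax":0,"ay":0,"az":0},
    {"gripper":1,"x":0,"y":0,"z":-2.5,"ax":0,"ay":0,"az":0},
    {"gripper":1,"x":-2.5,"y":0,"z":0,"ax":0,"ay":0,"az":0},
    {"gripper":1,"x":-3,"y":0,"z":0,"ax":0,"ay":0,"az":0},
    {"gripper":1,"x":-2.3,"y":0,"z":0,"ax":0,"ay":0,"az":0},
  ],
)

```text
clock: 8.27
position: [487.9, -109.5, 120.7]
ee_rot: [0.999, 0.046, -0.004, -0.0]
contact_force: [-0.1, 0.3, -1.1]
gripper_width: -0.1
grasp_force: 0.0
```

Call:
send_rows(
  targets=[
    {"gripper":1,"x":0,"y":0,"z":0,"ax":0,"ay":0,"az":0},
    {"gripper":1,"x":0,"y":0,"z":0,"ax":0,"ay":0,"az":0},
  ],
)

```text
clock: 8.43
position: [489.0, -109.6, 121.1]
ee_rot: [0.999, 0.047, -0.003, 0.0]
contact_force: [0.2, 0.5, 0.2]
gripper_width: 0.2
grasp_force: 0.0
```

```bash
python3 - <<'E'
from lid import *
s=st();rel(j2w(6.5,-80,95),Rt(0),s)
snap('wrist','w5');p,d,P=cloud('w5')
J=np.c_[(P[...,:2].reshape(-1,2)-O)@Rj,P[...,2].ravel()].reshape(400,640,3)
for x in(46,51,64,77,82):
    m=(abs(J[...,0]-x)<2)&(abs(J[...,1]+80)<9)&(J[...,2]>60)&(J[...,2]<100);print(x,m.sum(),np.median(J[m][:,2]) if m.any() else 0)
E
```

```text
t 8.43 jig [  6.1 -80.6 121.1] F [0.2 0.5 0.2] w 0.2 j [ 0.1   0.29 -0.44  0.   -0.84  1.56]
shift cm [ 0.06 -0.06  2.61] turn [0.01 0.35 0.05]
46 281 85.21406630068785
51 304 83.36506330249
64 295 77.93105065311553
77 285 77.50267610181757
82 328 79.87467266378658
```

View pics/w5.png

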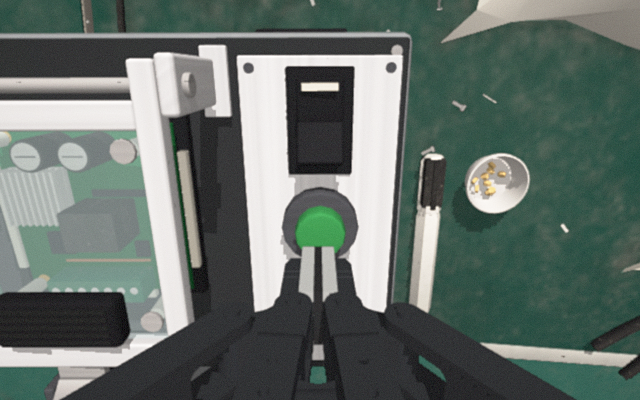

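The rocker is on: its near end is up (85 mm) and its striped end down (about 78 mm). The lid is still down, and the fingertips are over the green key (320,228). Pressing start.

Call:
send_rows(
  targets=[
    {"gripper":1,"x":0,"y":0,"z":1.5,"ax":0,"ay":0,"az":0},
    {"gripper":1,"x":0,"y":0,"z":1.4,"ax":0,"ay":0,"az":0},
    {"gripper":1,"x":0,"y":0,"z":0.7,"ax":0,"ay":0,"az":0},
    {"gripper":1,"x":0,"y":0,"z":0.35,"ax":0,"ay":0,"az":0},
    {"gripper":1,"x":0,"y":0,"z":0,"ax":0,"ay":0,"az":0},
  ],
)

```text
clock: 8.9
position: [490.3, -109.3, 81.5]
ee_rot: [0.999, 0.047, -0.004, 0.0]
contact_force: [-1.5, 1.1, 4.2]
gripper_width: 0.1
grasp_force: 2.3
```

Call:
send_rows(
  targets=[
    {"gripper":1,"x":0,"y":0,"z":0.15,"ax":0,"ay":0,"az":0},
    {"gripper":1,"x":0,"y":0,"z":0,"ax":0,"ay":0,"az":0},
    {"gripper":1,"x":0,"y":0,"z":0,"ax":0,"ay":0,"az":0},
  ],
)

```text
clock: 9.15
position: [490.3, -109.3, 81.0]
ee_rot: [0.999, 0.047, -0.003, 0.0]
contact_force: [-2.6, 1.9, 7.9]
gripper_width: 0.3
grasp_force: 4.0
```

Call:
send_rows(
  targets=[
    {"gripper":1,"x":0,"y":0,"z":0.1,"ax":0,"ay":0,"az":0},
    {"gripper":1,"x":0,"y":0,"z":0,"ax":0,"ay":0,"az":0},
    {"gripper":1,"x":0,"y":0,"z":0,"ax":0,"ay":0,"az":0},
  ],
)

```text
clock: 9.4
position: [490.4, -109.3, 80.9]
ee_rot: [0.999, 0.047, -0.003, 0.0]
contact_force: [-4.5, 2.7, 13.4]
gripper_width: -0.1
grasp_force: 6.9
```

The key is fully down: 13 N and no more travel. Now I release and clear.

Call:
send_rows(
  targets=[
    {"gripper":1,"x":0,"y":0,"z":-1,"ax":0,"ay":0,"az":0},
    {"gripper":1,"x":0,"y":0,"z":-3,"ax":0,"ay":0,"az":0},
    {"gripper":1,"x":0,"y":0,"z":-4,"ax":0,"ay":0,"az":0},
    {"gripper":1,"x":0,"y":0,"z":-3,"ax":0,"ay":0,"az":0},
    {"gripper":1,"x":0,"y":0,"z":0,"ax":0,"ay":0,"az":0},
  ],
)

```text
clock: 9.82
position: [495.0, -109.7, 195.9]
ee_rot: [0.999, 0.048, 0.004, 0.001]
contact_force: [0.9, -0.4, -0.2]
gripper_width: 0.1
grasp_force: 0.0
```

Call:
send_rows(
  targets=[
    {"gripper":1,"x":0,"y":0,"z":0,"ax":0,"ay":0,"az":0},
    {"gripper":1,"x":0,"y":0,"z":0,"ax":0,"ay":0,"az":0},
    {"gripper":1,"x":0,"y":0,"z":0,"ax":0,"ay":0,"az":0},
  ],
)

```text
clock: 10.07
position: [489.4, -109.4, 187.4]
ee_rot: [0.999, 0.047, -0.005, 0.0]
contact_force: [0.3, 0.4, 0.1]
gripper_width: 0.0
grasp_force: 0.0
```

```bash
python3 - <<'E'
from lid import *
st();snap('wrist','w6');p,d,P=cloud('w6')
J=np.c_[(P[...,:2].reshape(-1,2)-O)@Rj,P[...,2].ravel()].reshape(400,640,3)
for n,x,y in(('pad',-23,60),('pad',-23,45),('rear',51,-80),('on',77,-80),('green',6.5,-80)):
    m=(abs(J[...,0]-x)<4)&(abs(J[...,1]-y)<8)&(J[...,2]>60)&(J[...,2]<135);print(n,m.sum(),np.median(J[m][:,2]) if m.any() else 0)
E
```

```text
t 10.07 jig [  6.5 -80.4 187.4] F [0.3 0.4 0.1] w 0.0 j [ 0.1   0.22 -0.35 -0.   -1.01  1.56]
pad 274 124.39547629571307
pad 290 124.31591150538384
rear 302 83.32898996494559
on 306 77.66674024057076
green 244 87.09672241028213
```

View pics/w6.png

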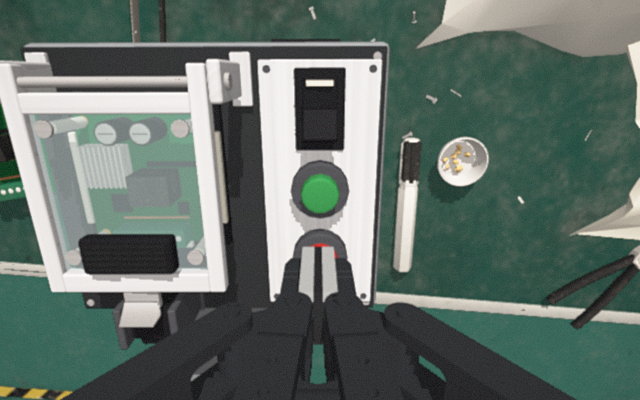

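The lid is latched (pad at (130,253), 124 mm), the rocker (320,108) is on, and the green key (320,190) is back up at 87 mm. The pen and dish are untouched, and the arm is clear.

```bash
python3 -c "
from bench import arm
print(arm.job_done())"
```

```text
the job is handed in; nothing more can be done
None
```

The job is handed in: the lid is latched, the rocker is on, and the green start key was pressed fully and came back up, in that order and in about 10 s, with the arm clear of everything.

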